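# Reseat and set a torch gas valve

### The job

On the gas valve with the straight bar handle, turn the handle clockwise until you feel the needle seat firmly, without forcing it. Then open it anticlockwise until its pointer stands in line with the set marker on the rim of the dial, and let go. Leave the handwheel valve and everything else on the bench as it is.

Things in the scene. Friction and masses are not known exactly. Their poses are not given: they have to be found in the camera images.
- valve: gas valve, fixed: grey block 130 x 130 x 45 mm, brass pipe stubs left and right, on top a round dial of 180 mm diameter (top 49 mm above the bench, tick every 15 degrees). Stem vertical on the block's axis, full travel 217 degrees, open 30 to 65 degrees at the start; the marker lies 95 to 175 degrees open of the seat. Origin: centre of the underside. Its yaw does not show where the needle seats.
- handle_grip (a point): middle of the black bar handle, on the stem's axis, 98 mm above the bench. Bar 86 mm long (point x), 14 thick (y), 28 high (84 to 112 mm above the bench). Clockwise from above closes. Worn: about 20 degrees of free play before stem and pointer follow, so its angle does not tell the opening. The stem takes about 0.12 N m to turn, the play almost nothing; the stem stays where left.
- pointer_tip (a point): tip of the brass pointer clamped to the stem under the handle, 72 mm from the stem's axis, 63 mm above the bench; x points outward along the pointer (8 mm wide, top at 66 mm). It turns with the stem, not with the handle's free play. It is not zeroed: where it stands when the needle seats varies and must be felt.
- set_mark (a point): inner tip of the set marker, a dark steel block 16 x 12 x 17 mm on the rim of the dial, 76 mm from the stem's axis, 62 mm above the bench (marker top 66 mm); its x axis points outward from the stem's axis. Fixed.
- seat (a joint): wind-up of the springy valve seat, rad, positive when closing, 5 N m per rad: about 0.02 in size while the stem is turned (minus when opening), 0 when left alone. It rises once the needle presses on its seat: seated firmly is 0.06 (0.3 N m) or more; forced is above 0.2 (1 N m).
- air (a joint): turning angle of the black handwheel (outer diameter 102 mm, top 97 mm above the bench) of the second grey valve block, rad; 0 at the start; to be left alone
- air_block: block of the handwheel valve, fixed, 130 x 130 x 45 mm, brass stubs, no dial. Origin: centre of its underside.
- rod_jar: bystander: closed glass jar 76 mm across, 122 mm high, with glass rods standing out of it to about 200 mm; origin under its centre; loose
- marver: bystander: dark steel block 120 x 90 x 60 mm; origin under its centre; loose
- tweezers: bystander: steel tweezers 152 mm long, 8 mm high, lying flat; origin under the middle; loose

How it is judged:
By the outcome, as a careful person would: the job done as asked, in the order asked, and still so for the second after the job is handed in, with the robot touching nothing.
It also fails if it takes over 64 s, if anything falls off the work surface, if the arm or the gripper's body presses on something with over 40 N, if the wrist force passes 120 N, or if a joint passes its speed limit or range.

### The arm

A 7-joint arm with a two-finger parallel gripper is mounted at the origin on the work surface. World frame = base frame: x ahead of the robot, y to its left, z up, the work surface at z = 0. Lengths are in m, angles in degrees, forces in N, time in s.
With the tool pointing down it reaches from about 0.425 to 0.875 m from the base axis. Payload 4.7 kg.
Tool frame: the origin (TCP) lies at the very end of the fingers, on their centre line; the grasp point (between the pads) lies 19 mm behind it; z points along the fingers, y is the line along which they close (so a half turn about z gives the same grasp; the last joint's range is limited). The gripper opens to 87 mm and grips with 3 to 60 N. Pads are 19 mm wide; open, the fingers measure 117 mm over their backs; the gripper's body (75 mm by 190 mm) begins 51 mm behind the grasp point.
Start: joints at [76.152, 18.392, -4.016, 83.108, 1.295, 78.541, -3.26], TCP at [0.164, -0.629, 0.223] pointing down, gripper open.
Joint ranges: [-163.93, 163.93], [-17.29, 119.83], [-79.2, 71.16], [3.27, 140.29], [-89.18, 269.18], [5.43, 117.66], [-154.24, 154.24]. Speed limits (degrees/s): [147.25, 147.25, 180, 180, 180, 180, 180].

### API

Orientations are given as [roll, pitch, yaw] about the fixed x, y, z axes, in that order (R = Rz(yaw) Ry(pitch) Rx(roll)).
In Python, from cell import get_obs, cams, ticket, finder gives the robot as it stands.
- The arm moves only by the shell command python3 -m creep 'ROWS' [FORCE]. ROWS is text: rows parted by semicolons, each of 5 numbers parted by spaces: the shift along the world's x, y, z in m, then the turn about the world's z in degrees, then the finger opening in m, from 0 to 0.087. A call has 1 to 8 rows; each row shifts and turns the commanded pose from where the row before left it; what a row does not reach is not made up. A row lasts 1/8 s, in which the tool goes at most 62.5 mm and 10.7 degrees, less where a joint would pass 70% of its speed; a pose out of reach is approached as far as the arm can. A call with a gripper value outside its range is refused whole. The fingers move at their own pace and stop on an object; FORCE is the grip in N (left out, the last holds). Time passes only in rows, so rows that do not move let the fingers close. It gives the time, the measured TCP pose, the force, the opening and the grip force at its end, in the units of the state.
- get_obs(): the state, without advancing time (a new reading comes with each control period).
- cams.read_camera(name): name is "side" or "top" or "wrist"; returns the picture (400x640x3 uint8, red, green, blue); there is no depth.
- cams.calibration(name): a dict with "fx", "fy", "cx", "cy" (pixels), "extrinsics" (4x4, takes a point from world to camera coordinates). Camera axes: x right, y down, z forward; pixel columns grow to the right and rows downward; lengths in m; the calibration is good to about 2 mm. A picture is of the moment at which its call begins: read the wrist's pose just before it. calibration takes no time and is no camera call; for the wrist camera it gives the pose at the moment of the call.
- ticket.sign_off(): hands the job in; it is judged then, once.
Trained networks look in the newest picture that a camera, given by its name, has taken for a name from the list of things; names that differ only in an ending like _2 or _b are one class to them, and where a whole thing is asked for, a point or a joint stands for the part that bears it (a point fixed in the world has none). Each returns a list of dicts, best first, with "p" (0 to 1); they miss things now and then, are a little off and sometimes report something else, mostly with a low value. They report only what shows in the picture. A call takes as long as a camera call.
- finder.masks_of(name, camera): "mask" (400x640 bool, what is visible of it) and "xy" ([column, row] in pixels, amid what is visible of it).
- finder.tip_of(name, camera): "xy" ([column, row] in pixels: a listed point, or the origin of a listed thing).
The state is a dict: "time_s": time; "qpos": joint angles; "joint_velocities": joint speeds; "effort": joint torques, N m; "tool_pos": TCP position; "tool_rot": TCP orientation; "force": force on the tool from outside, world axes, zero at the start; "wrist_torque": the same for the moment, N m; "grip_width": finger opening in m; "grasp_force": force on a finger pad.
Only numpy, scipy, OpenCV 4.12 (cv2) and the standard library are available. Lean on these libraries where they do the work, as an engineer would, in place of code of your own. Each camera call takes 0.05 s, during which the arm holds its last target. There are 200 camera calls.

## Working session

There is one attempt and no reset: what is moved stays moved. The work goes in short steps, Python scripts to look and compute and a shell command to move; the robot and the scene stay as the last step left them, time stands still between calls to the robot, and variables do not carry over. Pictures are saved under pics/ and viewed, at most 10 in all, crops included, and the job is handed in when it is done.

```bash
ls; mkdir -p pics
cat > h.py <<'E'
import numpy as np, cv2
from cell import get_obs, cams, ticket, finder
def ray(cal,xy):
    E=np.array(cal["extrinsics"]);R=E[:3,:3];t=E[:3,3]
    d=R.T@np.array([(xy[0]-cal["cx"])/cal["fx"],(xy[1]-cal["cy"])/cal["fy"],1]);return -R.T@t,d
def at_z(cal,xy,z):
    c,d=ray(cal,xy);return c+d*(z-c[2])/d[2]
def save(img,name): cv2.imwrite("pics/"+name,img[:,:,::-1])
E
python3 - <<'E'
from h import *
Z=dict(handle_grip=.098,pointer_tip=.063,set_mark=.062,valve=0,air_block=0,rod_jar=0,marver=0)
ims=[]
for c in("top","side"):
    im=cams.read_camera(c);ims.append(im);cal=cams.calibration(c)
    for n,z in Z.items():
        for r in finder.tip_of(n,c)[:2]: print(c,n,round(r["p"],2),np.round(r["xy"]),np.round(at_z(cal,r["xy"],z),4))
save(np.vstack(ims)[:, :],"a.png")
save(cv2.resize(np.vstack(ims),(480,600)),"a.png")
save(ims[0],"top.png")
o=get_obs();print(o)
E
```

```text
pics
top handle_grip 0.61 [371. 224.] [ 0.5167 -0.1413  0.098 ]
top pointer_tip 0.76 [357. 201.] [ 0.576  -0.1111  0.063 ]
top pointer_tip 0.51 [369. 225.] [ 0.5151 -0.1395  0.063 ]
top set_mark 0.57 [346. 237.] [ 0.485  -0.0793  0.062 ]
top valve 0.7 [368. 226.] [ 0.5122 -0.145   0.    ]
top air_block 0.49 [343. 240.] [ 0.4759 -0.0777  0.    ]
top rod_jar 0.94 [478. 243.] [ 0.4601 -0.4488  0.    ]
top marver 0.57 [143. 219.] [0.5433 0.465  0.    ]
side handle_grip 0.97 [315. 245.] [ 0.515 -0.149  0.098]
side pointer_tip 0.59 [340. 238.] [ 0.5854 -0.112   0.063 ]
side set_mark 0.58 [298. 236.] [ 0.4892 -0.0788  0.062 ]
side valve 0.87 [311. 270.] [ 0.5057 -0.1384  0.    ]
side air_block 0.92 [298. 178.] [0.5489 0.2076 0.    ]
side marver 0.67 [278. 133.] [0.5339 0.4601 0.    ]
{'time_s': 0.8, 'qpos': array([76.15159924, 18.38943607, -4.01773306, 83.10578247,  1.29490902,
       78.54139794, -3.26025024]), 'joint_velocities': array([ 0.10272207, -0.02178188, -0.00291718,  0.00656848,  0.02359851,
       -0.07530712, -0.00685685]), 'effort': array([-5.51357825e-04, -4.91038334e+01, -4.03790586e-01, -3.12752903e+01,
       -6.39321073e-02,  3.33656080e-02,  1.35283452e-05]), 'tool_pos': array([ 0.16446066, -0.62888412,  0.22263049]), 'tool_rot': array([1.79991484e+02, 2.09669285e-03, 1.46584389e+01]), 'force': array([-0.66823416, -0.15586882, -1.15632171]), 'wrist_torque': array([-0.01117028,  0.04980505, -0.00631863]), 'grasp_force': 0.0, 'grip_width': 0.08751894841829588}
```

Run:
```python
from h import *
a=cv2.imread("pics/top.png")[150:300,260:460]
cv2.imwrite("pics/topc.png",cv2.resize(a,(800,600),interpolation=cv2.INTER_CUBIC))
```

```text
(no output)
```

View pics/topc.png

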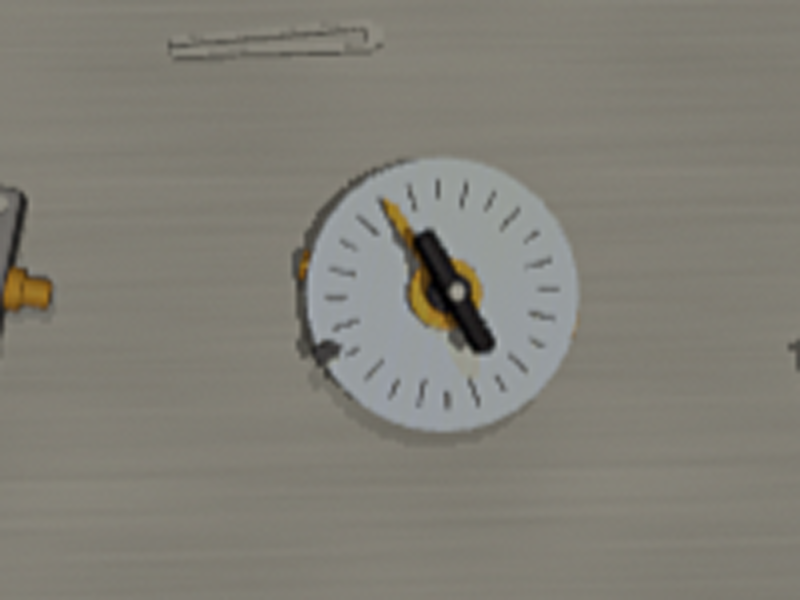

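View pics/a.png

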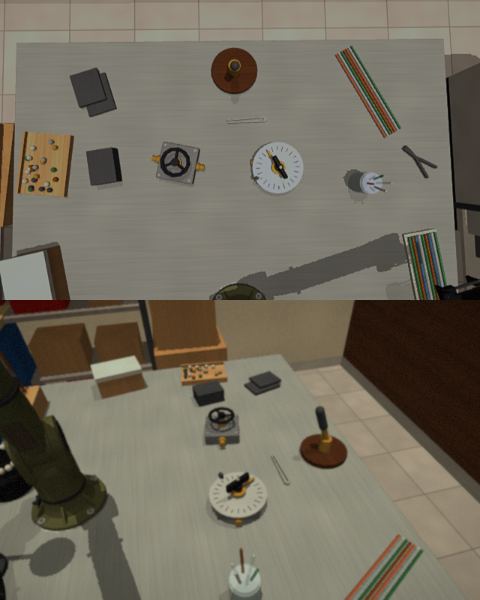

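The top view shows the pointer tip at full-frame (356,200), the marker at about (343,237), and the bar running from (366,209) to (381,237), so its yaw is about 27°. The marker is about 86° anticlockwise of the pointer. The path above the jar is clear.

```bash
python3 -m creep '0 0 0.03 1 0.087;0.034 0.048 0 1.3 0.087;0.034 0.048 0 1.3 0.087;0.034 0.048 0 1.3 0.087;0.034 0.048 0 1.3 0.087;0.034 0.048 0 1.3 0.087;0.034 0.048 0 1.3 0.087;0.034 0.048 0 1.3 0.087' 20;  python3 -m creep '0.034 0.048 0 1.3 0.087;0.034 0.048 0 1.3 0.087;0.02 0.028 0 0 0.087;0.015 0.02 0 0 0.087;0 0 0 0 0.087;0 0 0 0 0.087'
python3 - <<'E'
from h import *
o=get_obs();im=cams.read_camera("wrist");cal=cams.calibration("wrist");save(im,"w1.png")
print(o["time_s"],o["qpos"],o["tool_pos"],o["tool_rot"],o["wrist_torque"])
Z=dict(handle_grip=.098,pointer_tip=.063,set_mark=.062,valve=0)
for n,z in Z.items():
    for r in finder.tip_of(n,"wrist")[:2]: print(n,round(r["p"],2),np.round(r["xy"]),np.round(at_z(cal,r["xy"],z),4))
for r in finder.masks_of("handle_grip","wrist")[:1]:
    ys,xs=np.nonzero(r["mask"]);
    P=np.array([at_z(cal,(x,y),.112)[:2] for x,y in zip(xs,ys)]);print(r["p"],len(P),P.mean(0),cv2.minAreaRect(P.astype(np.float32)))
    u,s,v=np.linalg.svd(P-P.mean(0),full_matrices=False);print(np.degrees(np.arctan2(v[0,1],v[0,0])))
E
```

```text
time_s: 1.8
tool_pos: [0.4034, -0.2913, 0.253]
tool_rot: [179.9, -0.0, 24.8]
force: [0.5, 0.0, -0.3]
grip_width: 0.087
grasp_force: 0.0
time_s: 2.55
tool_pos: [0.5048, -0.1502, 0.2525]
tool_rot: [180.0, 0.1, 27.3]
force: [-0.4, -0.4, -0.1]
grip_width: 0.0869
grasp_force: 0.0
2.55 [ 44.337572     4.23805345 -32.10540439  97.01964638   2.34644038
  79.42264221 -50.84384896] [ 0.50478825 -0.15015626  0.25250218] [1.79973333e+02 5.49810747e-02 2.72853459e+01] [ 0.01608776 -0.01190033  0.00223625]
handle_grip 0.87 [328. 161.] [ 0.5214 -0.1438  0.098 ]
pointer_tip 0.57 [325.  78.] [ 0.5843 -0.1086  0.063 ]
set_mark 0.65 [253. 154.] [ 0.4866 -0.0773  0.062 ]
valve 0.59 [332. 143.] [ 0.5242 -0.1474  0.    ]
0.57 1900 [ 0.52297888 -0.14506268] ((0.5216127038002014, -0.1457548588514328), (0.08670368790626526, 0.02512711100280285), 26.65837860107422)
-152.78325543788463
```

View pics/w1.png

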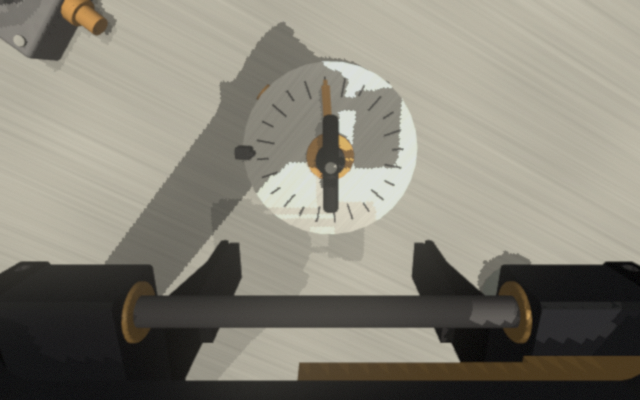

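Run:
```python
from h import *
for c,xy in(("wrist",(331.5,148)),("top",(370.6,223.6))): print(at_z(cams.calibration(c),xy,.049))
w=cams.calibration("wrist")
for n,p,z in(("ptr",(325,78),.065),("mark",(255,153.5),.066),("barA",(330,115),.112),("barB",(330.5,212),.112),("stud",(331,167),.112)): print(n,at_z(w,p,z))
```

```text
[ 0.52654474 -0.14453287  0.049     ]
[ 0.51778675 -0.14650747  0.049     ]
ptr [ 0.584284   -0.10744529  0.065     ]
mark [ 0.48950529 -0.07810917  0.066     ]
barA [ 0.55964026 -0.12496332  0.112     ]
barB [ 0.48360942 -0.16486979  0.112     ]
stud [ 0.52077801 -0.14608071  0.112     ]
```

The dial centre is at about (0.521,-0.145) and the bar yaw is about 27.5°. I'll descend part way and look again.

```bash
python3 -m creep '0.008 0.0025 -0.03 0.3 0.087;0.008 0.0025 -0.03 0 0.087;0 0 -0.03 0 0.087;0 0 0 0 0.087;0 0 0 0 0.087'
python3 - <<'E'
from h import *
o=get_obs();im=cams.read_camera("wrist");cal=cams.calibration("wrist");save(im,"w2.png")
print(o["tool_pos"],o["tool_rot"],o["wrist_torque"])
r=finder.tip_of("handle_grip","wrist")[0];print(r,at_z(cal,r["xy"],.098))
# where the tool axis at z=.112 should appear
E=np.array(cal["extrinsics"]);p=E@np.r_[o["tool_pos"][:2],.112,1];print(cal["fx"]*p[0]/p[2]+cal["cx"],cal["fy"]*p[1]/p[2]+cal["cy"])
E
```

```text
time_s: 3.48
tool_pos: [0.522, -0.1442, 0.1638]
tool_rot: [179.9, -0.1, 27.6]
force: [0.8, 0.1, 0.8]
grip_width: 0.0871
grasp_force: 0.0
[ 0.52204289 -0.14424361  0.16379016] [ 1.79931643e+02 -5.81827687e-02  2.76325626e+01] [-0.03125927 -0.04337986 -0.0011212 ]
{'xy': [325.5, 217.4], 'p': 0.88} [ 0.51955645 -0.1451455   0.098     ]
326.02048710062394 221.2564677645639
```

View pics/w2.png

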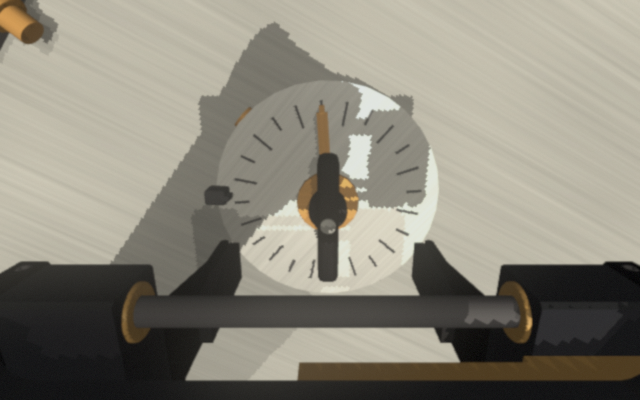

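The bar is nearly centred under the tool: its axis is at (327,217–220) and the expected tool axis at (326,221). I'll descend and grip.

```bash
python3 -m creep '-0.001 -0.0013 -0.03 0 0.087;0 0 -0.03 0 0.087;0 0 -0.0235 0 0.087;0 0 0 0 0.087;0 0 0 0 0;0 0 0 0 0;0 0 0 0 0;0 0 0 0 0' 20; python3 -m creep '0 0 0 0 0;0 0 0 0 0;0 0 0 0 0'; python3 -c "
from h import *
o=get_obs();print(o['wrist_torque'],o['tool_rot'],o['qpos'])"
```

```text
time_s: 4.58
tool_pos: [0.5207, -0.1453, 0.0795]
tool_rot: [180.0, -0.0, 27.7]
force: [-0.8, -0.1, 0.0]
grip_width: 0.0551
grasp_force: 0.0
time_s: 4.95
tool_pos: [0.5208, -0.146, 0.0791]
tool_rot: [179.9, -0.0, 27.6]
force: [1.1, -0.1, -1.4]
grip_width: 0.0267
grasp_force: 20.0
[-0.13970628 -0.26345619 -0.0043735 ] [ 1.79915794e+02 -1.44229584e-02  2.76485497e+01] [ 41.46002345  14.62634083 -32.12278461 107.37233176   8.94960242
  60.40326528 -56.6092993 ]
```

```bash
python3 -m creep '0 0 0 0 0;0 0 0 0 0;0 0 0 0 0'; python3 -c "
from h import *
o=get_obs();print(o['wrist_torque'],o['tool_rot'],o['force'])
save(cams.read_camera('wrist'),'w3.png')"
```

```text
time_s: 5.32
tool_pos: [0.5208, -0.1459, 0.0791]
tool_rot: [179.9, -0.0, 27.6]
force: [2.6, -3.6, -3.0]
grip_width: 0.0269
grasp_force: 20.0
[-0.82606127 -0.64091566  0.02278882] [ 1.79930782e+02 -2.23483217e-02  2.76313114e+01] [ 2.55720155 -3.58873792 -2.95357132]
```

View pics/w3.png

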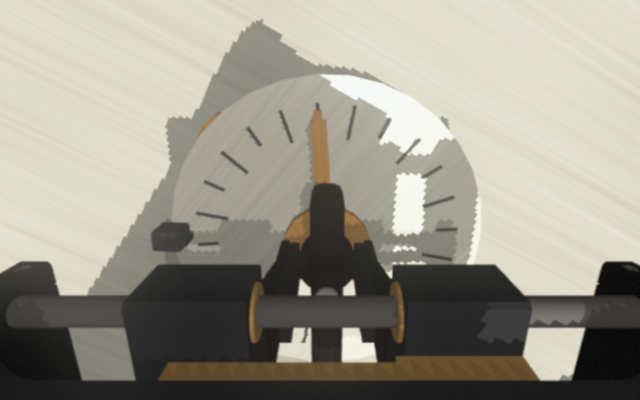

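The fingers hold the round hub (26.9 mm) rather than the bar. I'll open, go up 13 mm and grip again above the hub.

```bash
python3 -m creep '0 0 0 0 0.05;0 0 0 0 0.05;0 0 0.013 0 0.05;0 0 0 0 0.0;0 0 0 0 0;0 0 0 0 0;0 0 0 0 0;0 0 0 0 0' 25; python3 -m creep '0 0 0 0 0;0 0 0 0 0'; python3 -c "
from h import *
o=get_obs();print(o['wrist_torque'],o['tool_rot'],o['force'])"
```

```text
time_s: 6.38
tool_pos: [0.5207, -0.146, 0.0919]
tool_rot: [179.9, -0.0, 27.6]
force: [1.4, -2.3, -2.1]
grip_width: 0.0137
grasp_force: 25.0
time_s: 6.62
tool_pos: [0.5207, -0.146, 0.0919]
tool_rot: [179.9, -0.0, 27.6]
force: [3.2, -3.2, -4.6]
grip_width: 0.0141
grasp_force: 25.0
[-0.73318293 -0.69167531  0.01029318] [ 1.79940587e+02 -1.01407977e-02  2.76281460e+01] [ 3.17137982 -3.1787047  -4.64977935]
```

```bash
cat > r.py <<'E'
from h import *
o=get_obs();print("TZ",round(o["wrist_torque"][2],3),"yaw",round(o["tool_rot"][2],2),"q7",round(o["qpos"][6],1),"F",np.round(o["force"],1),"w",round(o["grip_width"],4),o["time_s"])
E
for i in 1 ; do python3 -m creep '0 0 0 -4 0;0 0 0 -4 0' >/dev/null; python3 r.py;python3 -m creep '0 0 0 -4 0;0 0 0 -4 0'>/dev/null; python3 r.py;python3 -m creep '0 0 0 -4 0;0 0 0 -4 0'>/dev/null; python3 r.py;python3 -m creep '0 0 0 -4 0;0 0 0 -2 0'>/dev/null; python3 r.py;done
```

```text
TZ 0.097 yaw 19.51 q7 -64.0 F [ 3.2 -2.9 -4.5] w 0.0137 6.875
TZ 0.144 yaw 11.53 q7 -71.8 F [ 2.7 -3.8 -4.8] w 0.0135 7.125
TZ 0.157 yaw 3.53 q7 -79.5 F [ 3.9 -3.6 -4.8] w 0.0137 7.375
TZ 0.152 yaw -2.42 q7 -85.3 F [ 2.8 -4.5 -5.2] w 0.0134 7.625
```

```bash
echo 'import sys; sys.exit(abs(o["wrist_torque"][2])>0.24)'>>r.py
python3 -m creep '0 0 0 -2 0;0 0 0 -2 0' >/dev/null; python3 r.py && python3 -m creep '0 0 0 -2 0;0 0 0 -2 0'>/dev/null && python3 r.py && python3 -m creep '0 0 0 -2 0;0 0 0 -2 0'>/dev/null&& python3 r.py && python3 -m creep '0 0 0 -2 0;0 0 0 -2 0'>/dev/null&& python3 r.py && python3 -m creep '0 0 0 -2 0;0 0 0 -2 0'>/dev/null&& python3 r.py && python3 -m creep '0 0 0 -2 0;0 0 0 -2 0'>/dev/null&& python3 r.py
```

```text
TZ 0.143 yaw -6.41 q7 -89.2 F [ 2.8 -3.3 -4.5] w 0.014 7.875False
```

```bash
sed -i 's/sys.exit(.*/sys.exit(int(abs(o["wrist_torque"][2])>0.24))/' r.py
python3 -m creep '0 0 0 -2 0;0 0 0 -2 0' >/dev/null; python3 r.py && python3 -m creep '0 0 0 -2 0;0 0 0 -2 0'>/dev/null && python3 r.py && python3 -m creep '0 0 0 -2 0;0 0 0 -2 0'>/dev/null&& python3 r.py && python3 -m creep '0 0 0 -2 0;0 0 0 -2 0'>/dev/null&& python3 r.py && python3 -m creep '0 0 0 -2 0;0 0 0 -2 0'>/dev/null&& python3 r.py && python3 -m creep '0 0 0 -2 0;0 0 0 -2 0'>/dev/null&& python3 r.py
```

```text
TZ 0.127 yaw -10.41 q7 -93.1 F [ 2.7 -4.5 -5.6] w 0.014 8.125
TZ 0.141 yaw -14.41 q7 -97.0 F [ 3.2 -4.6 -3.9] w 0.0135 8.375
TZ 0.14 yaw -18.41 q7 -100.9 F [ 2.7 -3.9 -4.6] w 0.0137 8.625
TZ 0.217 yaw -22.4 q7 -104.8 F [ 2.3 -3.6 -4.9] w 0.0142 8.875
TZ 0.499 yaw -26.34 q7 -108.6 F [ 2.7 -4.3 -5.3] w 0.0139 9.125
```

The needle is seated: torque rose from 0.14 to 0.50 N m. I'll add a little margin and hold, then open.

```bash
python3 -m creep '0 0 0 -1.5 0;0 0 0 0 0;0 0 0 0 0' >/dev/null; python3 r.py
python3 - <<'E'
from h import *
im=cams.read_camera("wrist");save(im,"w4.png");cal=cams.calibration("wrist")
for n,z in(("pointer_tip",.063),("set_mark",.062)):
    for r in finder.tip_of(n,"wrist")[:2]:
        p=at_z(cal,r["xy"],z);print(n,r,p,np.degrees(np.arctan2(p[1]+.1458,p[0]-.5208)))
E
```

```text
TZ 0.571 yaw -27.75 q7 -110.0 F [ 2.8 -4.5 -3.1] w 0.0139 9.5
pointer_tip {'xy': [300.7, 112.5], 'p': 0.84} [ 0.5889864  -0.16704951  0.063     ] -17.30904567311433
```

```bash
python3 -m creep '0 0 0 8 0;0 0 0 8 0;0 0 0 8 0;0 0 0 8 0;0 0 0 8 0;0 0 0 8 0;0 0 0 8 0;0 0 0 8 0' >/dev/null; python3 r.py;  python3 -m creep '0 0 0 8 0;0 0 0 8 0;0 0 0 8 0;0 0 0 8 0;0 0 0 8 0;0 0 0 8 0;0 0 0 8 0;0 0 0 6 0' >/dev/null; python3 r.py
python3 - <<'E'
from h import *
im=cams.read_camera("wrist");save(im,"w5.png");cal=cams.calibration("wrist")
for n,z in(("pointer_tip",.063),("set_mark",.062)):
    for r in finder.tip_of(n,"wrist")[:2]:
        p=at_z(cal,r["xy"],z);print(n,r,p,np.degrees(np.arctan2(p[1]+.1458,p[0]-.5208)))
E
```

```text
TZ -0.105 yaw 36.37 q7 -47.6 F [ 3.5 -3.6 -4.9] w 0.0136 10.65
TZ -0.178 yaw 98.32 q7 12.1 F [ 3.  -3.3 -4.4] w 0.0136 11.65
pointer_tip {'xy': [350.3, 112.9], 'p': 0.71} [ 0.52247896 -0.07474987  0.063     ] 88.6463190914993
set_mark {'xy': [283.9, 107.6], 'p': 0.7} [ 0.48753857 -0.07724976  0.062     ] 115.88323752482498
set_mark {'xy': [605.6, 89.7], 'p': 0.61} [ 0.65156343 -0.04385494  0.062     ] 37.94049531088277
```

View pics/w5.png

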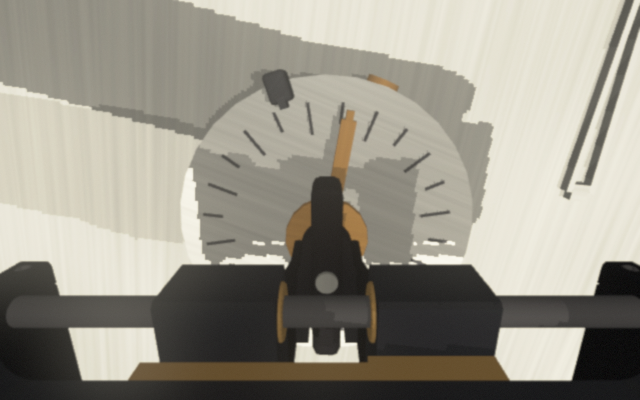

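The pointer (350,113) is about 27° short of the marker's inner tip (284,107).

```bash
python3 -m creep '0 0 0 6 0;0 0 0 6 0;0 0 0 6 0;0 0 0 4 0;0 0 0 0 0' >/dev/null; python3 r.py
cat > m.py <<'E'
from h import *
import sys
im=cams.read_camera("wrist");save(im,sys.argv[1]);cal=cams.calibration("wrist")
C=np.array([.5208,-.1458])
for n,z in(("pointer_tip",.063),("set_mark",.062)):
    for r in finder.tip_of(n,"wrist")[:1]:
        p=at_z(cal,r["xy"],z);print(n,r,p,np.degrees(np.arctan2(*(p[:2]-C)[::-1])))
E
python3 m.py w6.png
```

```text
TZ -0.125 yaw 120.03 q7 32.8 F [ 2.8 -3.3 -5.9] w 0.0137 12.425
pointer_tip {'xy': [349.9, 111.6], 'p': 0.85} [ 0.49563067 -0.07847221  0.063     ] 110.49738936889943
set_mark {'xy': [337.4, 101.4], 'p': 0.79} [ 0.48736523 -0.07731262  0.062     ] 116.02111459997793
```

View pics/w6.png

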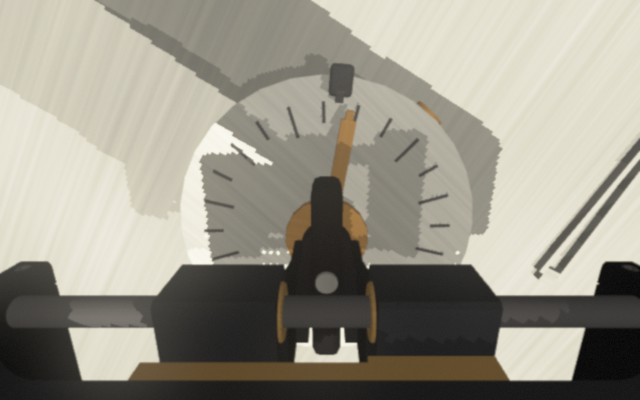

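```bash
python3 -m creep '0 0 0 3 0;0 0 0 2 0;0 0 0 0 0' >/dev/null; python3 r.py; python3 m.py w7.png; python3 -c "
import cv2;a=cv2.imread('pics/w7.png')[50:230,220:460];cv2.imwrite('pics/w7c.png',cv2.resize(a,(800,600),interpolation=cv2.INTER_CUBIC))"
```

```text
TZ -0.131 yaw 125.01 q7 37.5 F [ 3.5 -4.  -4.9] w 0.0141 12.95
pointer_tip {'xy': [349.4, 109.8], 'p': 0.87} [ 0.48907659 -0.0802903   0.063     ] 115.8388249011327
set_mark {'xy': [348.7, 102.6], 'p': 0.64} [ 0.48670526 -0.07755217  0.062     ] 116.5454581105053
```

View pics/w7c.png

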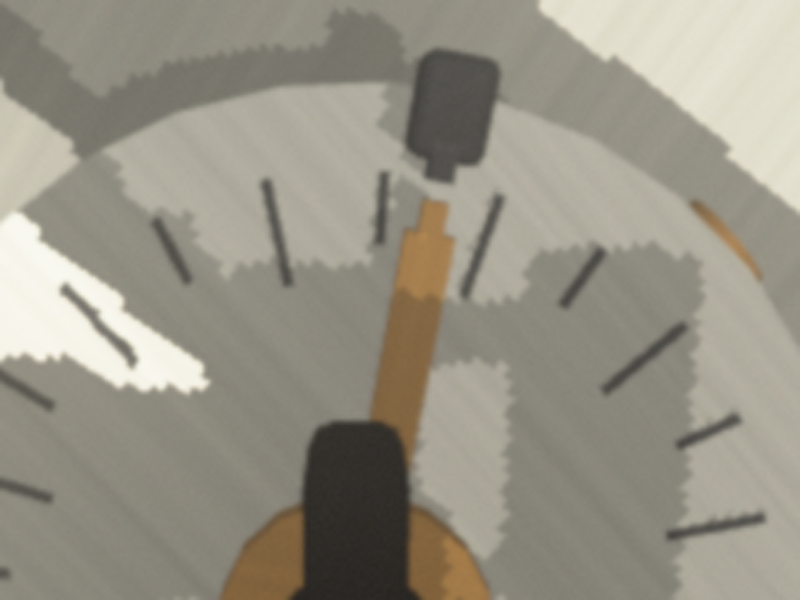

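The pointer axis extends to about (441,180) in the crop, and the marker's inner tip is at (440,180), so they line up. I'll let go, rise and check.

```bash
python3 -m creep '0 0 0 0 0.04;0 0 0 0 0.06;0 0 0 0 0.06;0 0 0.03 0 0.06;0 0 0.05 0 0.06;0 0 0.05 0 0.087;0 0 0 0 0.087;0 0 0 0 0.087'; python3 m.py w8.png; python3 -c "
import cv2;a=cv2.imread('pics/w8.png')[30:270,170:490];cv2.imwrite('pics/w8c.png',cv2.resize(a,(800,600),interpolation=cv2.INTER_CUBIC))"
```

```text
time_s: 14.1
tool_pos: [0.52, -0.145, 0.2217]
tool_rot: [-180.0, -0.0, 125.2]
force: [-0.6, -0.3, -0.8]
grip_width: 0.0816
grasp_force: 0.0
pointer_tip {'xy': [343.5, 104.7], 'p': 0.86} [ 0.49239024 -0.08103944  0.063     ] 113.68654235372603
set_mark {'xy': [338.8, 98.8], 'p': 0.69} [ 0.48618472 -0.07937776  0.062     ] 117.5258216761137
```

View pics/w8c.png

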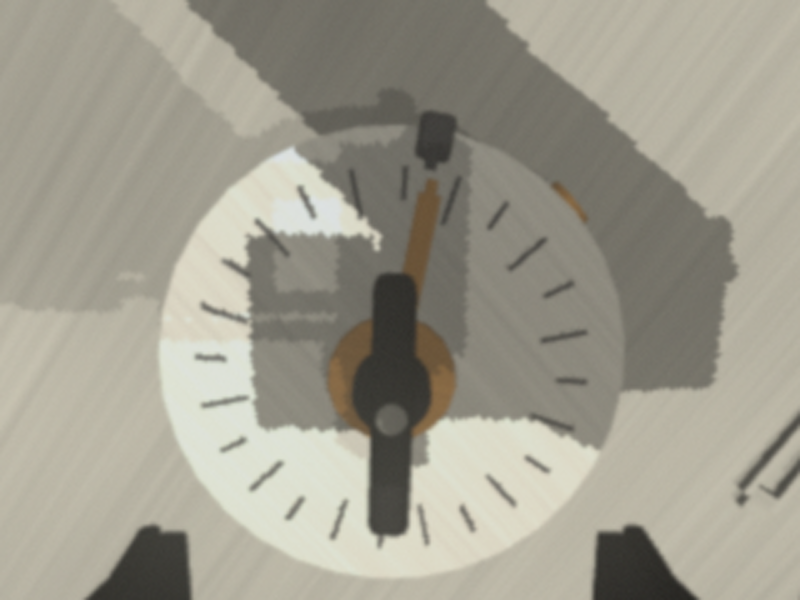

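After release the pointer extends to about (435,165) in the crop, against the marker tip at (430,165), so it may be 1–2° short. I'll measure this properly.

```bash
cat > fine.py <<'E'
from h import *
import sys
def fine(im,cal,verbose=1):
    E=np.array(cal["extrinsics"])
    def proj(P):
        p=E@np.r_[P,1];return np.array([cal["fx"]*p[0]/p[2]+cal["cx"],cal["fy"]*p[1]/p[2]+cal["cy"]])
    # rectify plane z=.066 in polar-free metric grid, 0.25 mm, about the stem
    C=np.array([.5205,-.1455]);n=800;s=.00025
    src=np.float32([[0,0],[n,0],[n,n],[0,n]])
    dst=np.float32([proj(np.r_[C+ (q-n/2)*s,.066]) for q in src])
    g=cv2.warpPerspective(im,cv2.getPerspectiveTransform(dst,src),(n,n),flags=cv2.INTER_LINEAR)
    yy,xx=np.mgrid[:n,:n];X=(xx-n/2)*s;Y=(yy-n/2)*s
    A=np.degrees(np.arctan2(Y,X));R=np.hypot(X,Y)
    h=g.astype(int);sec=(A>95)&(A<137)
    br=sec&(R>.05)&(R<.069)&(h[...,0]-h[...,2]>45)
    dk=sec&(R>.080)&(R<.094)&(h.max(2)<90)
    P=np.c_[X[br],Y[br]]
    vx,vy,x0,y0=cv2.fitLine(P.astype(np.float32),cv2.DIST_L2,0,.01,.01).ravel()
    a=np.degrees(np.arctan2(vy,vx))%180
    print("brass",br.sum(),"mean ang",A[br].mean(),"line ang",a,"| dark",dk.sum(),"mean ang",A[dk].mean(),"med",np.median(A[dk]))
    return g
if __name__=="__main__":
    im=cams.read_camera("wrist");g=fine(im,cams.calibration("wrist"))
    cv2.imwrite("pics/g.png",cv2.flip(g,0)[:,:,::-1])
E
python3 fine.py
python3 -c "
from h import *
im=cams.read_camera('top');cal=cams.calibration('top')
for n,z in(('pointer_tip',.063),('set_mark',.062),('handle_grip',.098)):
  for r in finder.tip_of(n,'top')[:2]: print(n,r,at_z(cal,r['xy'],z))
import fine"
```

```text
brass 1597 mean ang 114.1811399676909 line ang 113.98916 | dark 2839 mean ang 115.50824654146689 med 115.51064667355617
set_mark {'xy': [344.2, 239.8], 'p': 0.52} [ 0.47706666 -0.07496264  0.062     ]
handle_grip {'xy': [344.6, 233.8], 'p': 0.65} [ 0.49274391 -0.07346111  0.098     ]
handle_grip {'xy': [372.0, 224.1], 'p': 0.4} [ 0.51563883 -0.1430385   0.098     ]
```

View pics/g.png

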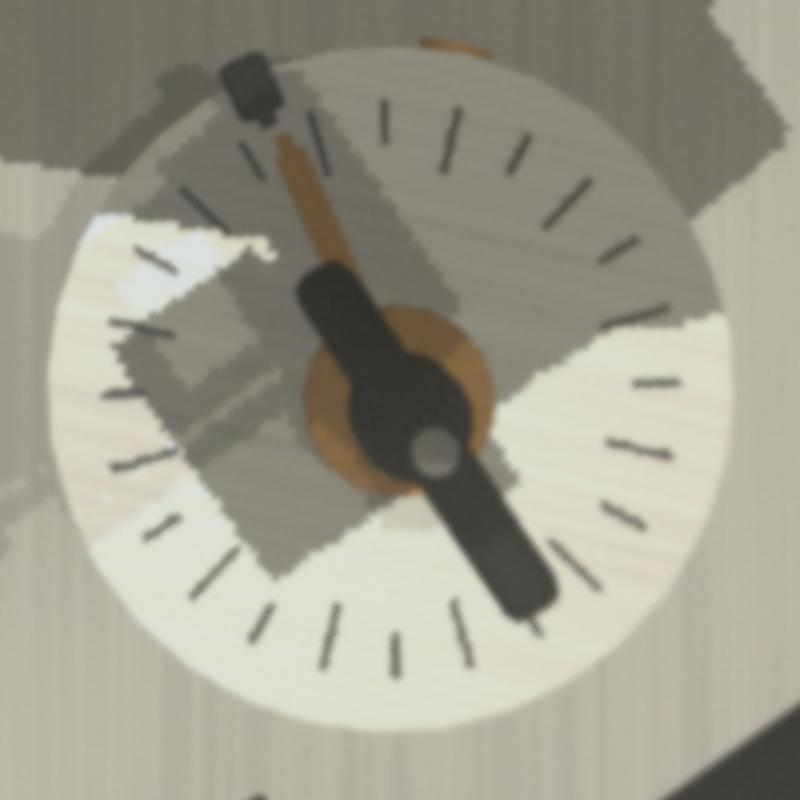

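The rectified view gives the pointer at 114.1° and the marker at 115.6°, so the pointer sprang back about 1.4° on release. I'll nudge it once.

```bash
python3 -m creep '0 0 -0.05 0 0.06;0 0 -0.05 0 0.06;0 0 -0.03 0 0.06;0 0 0 0 0.06;0 0 0 0 0;0 0 0 0 0;0 0 0 0 0;0 0 0 0 0' 25; python3 -m creep '0 0 0 0 0;0 0 0 0.9 0;0 0 0 0.9 0;0 0 0 0 0'; python3 r.py; python3 -m creep '0 0 0 0 0.04;0 0 0 0 0.06;0 0 0 0 0.06;0 0 0.03 0 0.06;0 0 0.05 0 0.06;0 0 0.05 0 0.087;0 0 0 0 0.087;0 0 0 0 0.087'; python3 fine.py; python3 m.py w9.png
```

```text
time_s: 15.5
tool_pos: [0.5208, -0.1453, 0.0927]
tool_rot: [180.0, 0.1, 125.2]
force: [-0.2, -0.1, 0.2]
grip_width: 0.0281
grasp_force: 0.0
time_s: 16.0
tool_pos: [0.5202, -0.1454, 0.0922]
tool_rot: [-180.0, -0.0, 127.0]
force: [-1.7, -1.6, 2.8]
grip_width: 0.0138
grasp_force: 24.8
TZ -0.136 yaw 126.95 q7 39.3 F [-1.7 -1.6  2.8] w 0.0138 16.0
time_s: 17.0
tool_pos: [0.5201, -0.1452, 0.2216]
tool_rot: [-180.0, -0.0, 127.0]
force: [-0.7, 0.1, -0.6]
grip_width: 0.0813
grasp_force: 0.0
brass 1649 mean ang 116.05691521800748 line ang 114.92105 | dark 2827 mean ang 115.99932819579737 med 116.00334584451144
pointer_tip {'xy': [343.2, 101.4], 'p': 0.77} [ 0.48833249 -0.07989802  0.063     ] 116.2277902701392
set_mark {'xy': [343.4, 98.6], 'p': 0.83} [ 0.48709247 -0.07793808  0.062     ] 116.4139419899126
```

```bash
python3 -c "
from h import *
print(ticket.sign_off())"
```

```text
the job is handed in; nothing more can be done
None
```

The job is handed in: I closed the gas valve until the needle seated firmly (about 0.57 N m at the wrist), then opened it, with one small correction after the first release, until the pointer measured within about 0.2° of the set marker, and let go; nothing else on the bench was touched.

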